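# Press a deflection coil home with a bench quick clamp

## Robot

A 6-joint arm with a two-finger parallel gripper is mounted at the origin on the work surface. World frame = base frame: x ahead of the robot, y to its left, z up, the work surface at z = 0. Lengths are in mm, angles in rad, forces in N, time in s.
With the tool pointing down it reaches from about 400 to 925 mm from the base axis. Payload 12.5 kg.
Tool frame: the origin (TCP) lies on the centre line of the jaws, within the pads' length; the fingertips stand 17 mm ahead of it and the grasp point (between the pads) lies 2 mm behind it; z points along the fingers, y is the line along which they close (so a half turn about z gives the same grasp; the last joint's range is limited). The gripper opens to 95 mm and grips with 3 to 60 N. Pads are 20 mm wide; open, the fingers measure 119 mm over their backs; the gripper's body (75 mm by 180 mm) begins 59 mm behind the grasp point.
Start: joints at [-1.3, 0.491, 1.559, -0, 1.092, -0.106], TCP at [229.99, -581.162, 231.661] pointing down, gripper open.
Joint ranges: [-3.1, 3.1], [-0.84, 2.19], [0.05, 2.79], [-1.13, 4.28], [0.06, 2.93], [-2.69, 2.69]. Speed limits (rad/s): [2.22, 2.22, 2.79, 3.14, 3.14, 3.14].

## Interface

Orientations are given as [roll, pitch, yaw] about the fixed x, y, z axes, in that order (R = Rz(yaw) Ry(pitch) Rx(roll)).
In Python, from cell import env gives the robot as it stands.
- The arm moves only by the tool drive_tool, never from a script. Its argument "deltas" is text: rows parted by semicolons, each of 4 numbers parted by spaces: the shift along the world's x, y, z normalised to -1 to 1, where 1 is 100 mm, then the turn about the world's z normalised to -1 to 1, where 1 is 180 degrees. A call has 1 to 10 rows; each row shifts and turns the commanded pose from where the row before left it; what a row does not reach is not made up. A row lasts 1/12 s, in which the tool goes at most 41.7 mm and 7.16 degrees, less where a joint would pass 70% of its speed; a pose out of reach is approached as far as the arm can. A call with a number of a shift or a turn outside -1 to 1 is refused whole. A call with a gripper value outside its range is refused whole. "gripper" is the closure, from 0 (fully open) to 1 (shut), set as the call begins (left out, the last holds). The fingers move at their own pace and stop on an object; the grip force is fixed at half the most. Time passes only in rows, so rows that do not move let the fingers close. It gives the time, the measured TCP pose, the force, the opening and the grip force at its end, in the units of the state.
- env.state(): the state, without advancing time (a new reading comes with each control period).
- env.read_camera(name): name is "scene" or "top"; returns (picture, depth): 420x560x3 uint8, red, green, blue; 420x560 float32, mm along the optical axis (not along the pixel's ray), 0 where there is no reading.
- env.camera_params(name): a dict with "mtx" (3x3 intrinsics, pixels), "camera_from_world" (4x4, takes a point from world to camera coordinates). Camera axes: x right, y down, z forward; pixel columns grow to the right and rows downward; lengths in mm; the calibration is good to about 2 mm. A picture is of the moment at which its call begins. camera_params takes no time and is no camera call.
- env.job_done(): hands the job in; it is judged then, once.
The state is a dict: "t": time; "joints": joint angles; "qvel": joint speeds; "tau": joint torques, N m; "eef_pos": TCP position; "tcp_rot": TCP orientation; "ft_force": force on the tool from outside, world axes, zero at the start; "moment": the same for the moment, N m; "opening": opening from 0.0 (shut) to 1.0 (fully open); "grip_force": force on a finger pad.
Only numpy, scipy, OpenCV 4.12 (cv2) and the standard library are available. Lean on these libraries where they do the work, as an engineer would, in place of code of your own. Each camera call takes 0.05 s, during which the arm holds its last target. There are 200 camera calls.

## Task

On the conservation bench, use the quick clamp that has the copper coil lying loose in front of its jaw: squeeze its orange trigger against the black grip as often as needed until the jaw has pushed the coil fully home against the white end stop and holds it there, then let go of the trigger. Afterwards press that clamp's red release tab so that the jaw springs all the way back and the coil stays home, and leave the tab up again. Do not touch the other, identical clamp: glue is curing on the black cabinet corner it holds.

Things in the scene. Friction and masses are not known exactly. Their poses are not given: they have to be found in the camera images.
- press: The clamp to use, fixed to the bench: aluminium base plate 305x100x12 mm with, from rear to front along its x, a red tab, black head (top 78 mm up), black grip and orange trigger, steel bar with jaw, coil between white rails, white end stop (face at x=70 mm, top 74 mm up). Origin on the bench, midway across; x = the way the jaw advances, roughly away from the robot; z up.
- squeeze_point (a point): Where to pinch trigger and grip together, along press x, from above: 135 mm above the bench, mid-way between their outer faces as they are when fully squeezed. Black fixed grip: upright, 28 mm wide, outer (rear) face 16 mm behind this point. Orange trigger: outer (front) face 30 mm ahead of it when free, 15 mm when squeezed. Tops 148 mm up; nothing else beside them above 78 mm.
- trigger (a joint): Angle of the orange trigger, rad: 0 = free (sprung out), 0.19 = fully squeezed against the grip. Needs about 5 N at its top, up to 18 N while the jaw pushes on a coil that is home.
- jaw (a joint): Advance of the jaw, m: 0 = fully open (jaw face at press x=-18 mm), 0.032 = holding the coil home. Each full squeeze walks it 0.011 to 0.014 forward and a ratchet holds it: about 3 squeezes, 4 if quick; more do no harm (a spring limits the push to about 5 N). With the trigger free, pressing the tab lets it spring back to 0.
- coil_centre (a point): Middle of the loose copper coil (about 250 g): winding along x between two white flanges on a white foot, 56 long (x), 52 wide, 57 mm high; point 29 mm above its underside, which lies 12 mm above the bench. Axes as those of the press. Starts 10 to 22 mm short of the end stop; fully home, this point is at x=42 mm in the frame of press.
- tab_top (a point): Top centre of the red release tab's pad, 26 mm (x) by 34 mm (y), 87 mm above the bench when up, at press x=-190 mm. Press it straight down about 11 mm; 1 to 3 N do it; sprung, it comes up by itself. Nothing taller than it stands within 60 mm of its middle.
- tab (a joint): Angle of the red release tab, rad: about 0 = up, 0.2 = fully down.
- other_press: The other clamp, alike in shape, colours, size and frame, but with its jaw closed on a black plastic cabinet corner with a yellow glue line: a bystander, not to be touched.

How it is judged (in metres and radians):
On the way, in this order (a step that is already met when the one before it is completed fails the run):
1. the jaw holds the coil fully home against the end stop and the trigger has been let go (x of coil_centre in the frame of press between 0.038 and 0.046 m and y of coil_centre in the frame of press between -0.006 and 0.006 m and angle between coil_centre's own z axis and vertical below 0.12 rad and value of joint jaw above 0.028 m and value of joint trigger below 0.03 rad), for 0.3 s.
2. the release tab is pressed and the jaw springs back (value of joint tab above 0.05 rad and value of joint jaw below 0.006 m), for 0.05 s.
At the end, for the whole second after the job is handed in: The coil is home against the end stop (within 4 mm, within 6 mm sideways, upright within 7 degrees), the jaw is back open (within 6 mm), trigger and tab are free and up (x of coil_centre in the frame of press between 0.038 and 0.046 m and y of coil_centre in the frame of press between -0.006 and 0.006 m and angle between coil_centre's own z axis and vertical below 0.12 rad and value of joint jaw below 0.006 m and value of joint trigger below 0.03 rad and value of joint tab below 0.04 rad); the robot touches nothing.
It fails at once if the other clamp is touched (over 2 N) (contact force between any of the fingers, the arm and other_press above 2 N).
It also fails if it takes over 42 s, if anything falls off the work surface, if the arm or the gripper's body presses on something with over 40 N, if the wrist force passes 120 N, or if a joint passes its speed limit or range.

## Working session

There is one attempt and no reset: what is moved stays moved. The work goes in short steps, Python scripts to look and compute and a tool call to move; the robot and the scene stay as the last step left them, time stands still between calls to the robot, and variables do not carry over. Pictures are saved under pics/ and viewed, at most 10 in all, crops included, and the job is handed in when it is done.

Besides the shell and the picture viewer there is one more tool, called after "Request:" by a JSON object that holds its "fn" and its "kwargs", one argument or row to a line. drive_tool: Moves the arm, as the interface text tells. Its arguments: {"type":"object","properties":{"deltas":{"type":"string"},"gripper":{"type":"number"}},"required":["deltas"]}

```bash
mkdir -p pics; cat > h.py <<'E'
import numpy as np,cv2
from cell import env
def snap(n,f):
    im,d=env.read_camera(n); cv2.imwrite(f'pics/{f}.png',im[:,:,::-1]); np.savez(f'{f}.npz',d=d,K=env.camera_params(n)['mtx'],T=env.camera_params(n)['camera_from_world'],im=im)
def pt(f,u,v,r=1):
    z=np.load(f+'.npz'); d=z['d'][v-r:v+r+1,u-r:u+r+1]; d=np.median(d[d>0])
    c=np.linalg.inv(z['K'])@[u,v,1]*d
    return (np.linalg.inv(z['T'])@[*c,1])[:3].round(1)
E
python3 - <<'E'
from h import *
snap('scene','s1');snap('top','t1')
print(env.camera_params('top'),env.camera_params('scene'),env.state())
E
```

```text
{'mtx': array([[435.85823567,   0.        , 279.28876013],
       [  0.        , 435.85823567, 214.77766215],
       [  0.        ,   0.        ,   1.        ]]), 'camera_from_world': array([[-2.30729871e-02, -9.99693715e-01, -8.95059183e-03,
        -2.43942503e+01],
       [-9.96187869e-01,  2.37436173e-02, -8.39402736e-02,
         5.95428307e+02],
       [ 8.41270834e-02,  6.97971816e-03, -9.96430588e-01,
         8.03957532e+02],
       [ 0.00000000e+00,  0.00000000e+00,  0.00000000e+00,
         1.00000000e+00]])} {'mtx': array([[406.82973417,   0.        , 273.15493334],
       [  0.        , 406.82973417, 207.76788712],
       [  0.        ,   0.        ,   1.        ]]), 'camera_from_world': array([[ 6.42510178e-01,  7.66203144e-01,  1.06495590e-02,
        -3.56107521e+02],
       [ 6.72593408e-01, -5.57244603e-01, -4.86925621e-01,
        -3.71339478e+02],
       [-3.67149533e-01,  3.20017491e-01, -8.73378513e-01,
         1.01326711e+03],
       [ 0.00000000e+00,  0.00000000e+00,  0.00000000e+00,
         1.00000000e+00]])} {'t': 0.1, 'joints': array([-1.29962227e+00,  4.91498332e-01,  1.55940576e+00, -1.27658788e-05,
        1.09167051e+00, -1.05616880e-01]), 'qvel': array([ 2.12112714e-04, -2.17523171e-03,  4.15796683e-05,  1.32832469e-03,
        8.01314174e-04,  1.12027494e-03]), 'tau': array([ 4.06428793e-03, -6.13623977e+01, -2.58605272e+01,  6.94578071e-02,
        4.70231683e-02, -3.34045819e-05]), 'eef_pos': array([ 229.91649808, -580.96002406,  231.11481585]), 'tcp_rot': array([-3.14061498e+00, -9.22585783e-05,  3.76796783e-01]), 'ft_force': array([ 0.5854435 ,  0.94821666, -0.27230204]), 'moment': array([ 0.02674385, -0.00394451, -0.0039969 ]), 'grip_force': 0.0, 'opening': 1.0034721176162111}
```

View pics/t1.png

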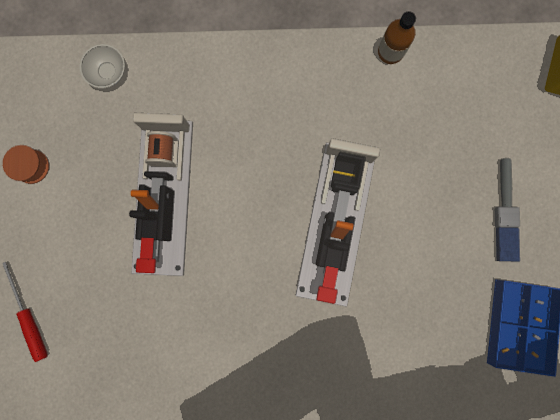

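View pics/s1.png

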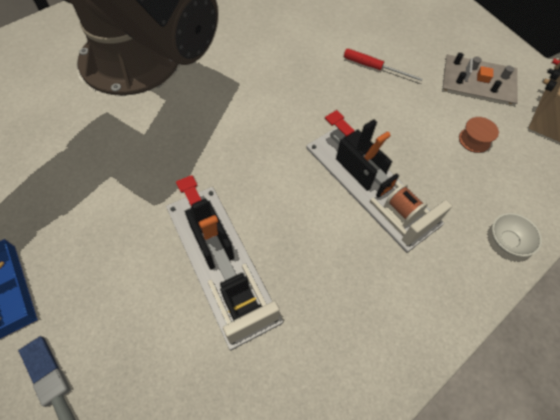

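The top view shows the target clamp on the left: coil at about (160,148), red tab at (146,265). The bystander is at about (335,220). In the scene view the target is on the right: tab at (335,118), coil at (405,203). I'll enlarge both.

```bash
python3 - <<'E'
from h import *
a=cv2.imread('pics/t1.png')[105:285,115:205]; b=cv2.imread('pics/s1.png')[105:255,300:455]
a=cv2.resize(a,None,fx=3.3333,fy=3.3333,interpolation=2);b=cv2.resize(b,None,fx=3,fy=3,interpolation=2)
o=np.zeros((600,800,3),np.uint8);o[:a.shape[0],:a.shape[1]]=a;o[:b.shape[0],310:310+b.shape[1]]=b
cv2.imwrite('pics/c1.png',o)
E
```

```text
(no output)
```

View pics/c1.png

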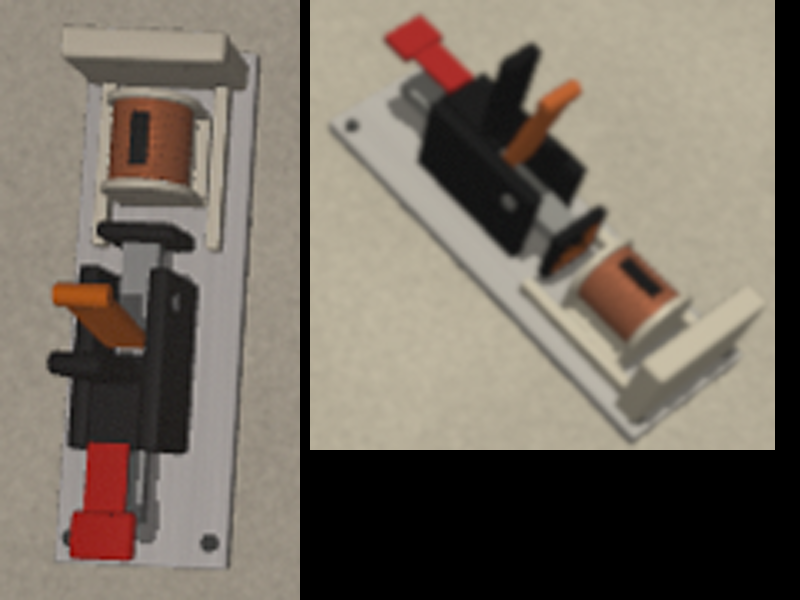

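```bash
python3 - <<'E'
from h import *
t=np.load('t1.npz');s=np.load('s1.npz')
P=lambda z:z['K']@z['T'][:3]
T=lambda x,y:(x/3.3333+115-.35,y/3.3333+105-.35); S=lambda x,y:((x-310)/3+300-.33,y/3+105-.33)
pairs={'tab':(T(102,531),S(413,37)),'orange':(T(83,294),S(570,89)),'grip':(T(77,362),S(529,48)),
'stopL':(T(64,30),S(762,292)),'stopR':(T(226,36),S(655,362)),'baseNR':(T(228,567),S(331,126)),'baseFR':(T(258,52),S(633,440))}
for n,(a,b) in pairs.items():
    X=cv2.triangulatePoints(P(t),P(s),np.array(a)[:,None],np.array(b)[:,None]);X=(X[:3]/X[3]).ravel()
    print(n,X.round(1),'depth top',pt('t1',*map(round,a)),'sc',pt('s1',*map(round,b)))
# plate-level edges and high points from depth
for f in('t1','s1'):
    z=np.load(f+'.npz');d=z['d'];v,u=np.mgrid[:420,:560]
    c=np.stack([u,v,0*u+1],-1)@np.linalg.inv(z['K']).T*d[...,None]
    w=(c-z['T'][:3,3])@z['T'][:3,:3]
    im=z['im'].astype(int)
    roi=(d>0)&(w[...,1]>120)&(w[...,1]<330)&(w[...,0]>380)&(w[...,0]<900)
    R,G,B=im[...,0],im[...,1],im[...,2]
    red=roi&(R>120)&(G<50)&(B<50)&(w[...,2]>81); org=roi&(R>130)&(G>60)&(B<50)&(w[...,2]>141)
    blk=roi&(w[...,2]>141)&(R<60)
    for n,m in(('red',red),('org',org),('grip',blk)):
        if m.sum(): print(f,n,m.sum(),w[m].mean(0).round(1),w[m].min(0).round(),w[m].max(0).round())
E
```

```text
tab [508.5 196.7  87.4] depth top [508.7 198.4  84.9] sc [508.1 196.2  87.3]
orange [627.7 189.6 150.4] depth top [625.8 188.  144.8] sc [627.4 196.5 146.5]
grip [593.6 190.3 155.4] depth top [592.8 190.6 146.3] sc [593.2 198.9 148.6]
stopL [780.  220.4  83.3] depth top [782.9 223.8  71.1] sc [ 7.706e+02  2.848e+02 -3.000e-01]
stopR [771.2 130.1  92.3] depth top [779.1 135.8  69.8] sc [768.9 143.   73.9]
baseNR [485.4 150.6   6. ] depth top [484.  151.5  -1. ] sc [487.3 151.3   6.4]
baseFR [787.5 129.8  10.1] depth top [791.7 132.3  -1.9] sc [786.3 132.5   5.6]
t1 red 478 [520.8 197.4  84.2] [494. 182.  81.] [554. 215.  89.]
t1 org 90 [626.  190.7 143.9] [621. 178. 141.] [631. 204. 147.]
t1 grip 111 [592.3 191.1 145.1] [587. 179. 141.] [598. 206. 149.]
s1 red 241 [524.5 194.3  86.2] [498. 181.  82.] [556. 210.  90.]
s1 org 30 [629.2 185.5 144.8] [625. 177. 142.] [631. 198. 148.]
s1 grip 66 [594.7 189.2 146.3] [589. 180. 141.] [599. 201. 150.]
```

Request:
{"fn": "drive_tool", "kwargs": {
  "deltas": ".168 .351 0 .036;.168 .351 0 .036;.168 .351 0 .036;.168 .351 0 .036;.168 .351 0 .036;.168 .351 0 .036;.168 .351 0 .036;.168 .351 0 .036;.168 .351 0 .036;.168 .351 0 .036",
  "gripper": 0
}}

```text
t: 0.93
eef_pos: [398.3, -228.3, 231.6]
tcp_rot: [-3.142, -0.0, 1.513]
ft_force: [1.1, -0.4, 0.0]
opening: 1.004
grip_force: 0.0
```

Request:
{"fn": "drive_tool", "kwargs": {
  "deltas": ".168 .351 0 0;.168 .351 0 0;.168 .351 0 0;.168 .351 0 0;.168 .351 0 0;.168 .351 0 0;.168 .351 0 0;.168 .351 0 0;0 0 0 0;0 0 0 0"
}}

```text
t: 1.77
eef_pos: [532.5, 52.3, 231.1]
tcp_rot: [-3.141, 0.0, 1.511]
ft_force: [0.1, -1.0, 0.4]
opening: 0.999
grip_force: 0.0
```

Request:
{"fn": "drive_tool", "kwargs": {
  "deltas": ".17 .35 0 0;.17 .35 0 0;.17 .35 0 0;.17 .34 0 0;0 0 -.3 0;0 0 -.3 0;0 0 -.2 0;0 0 0 0;0 0 0 0"
}}

```text
t: 2.52
eef_pos: [600.2, 188.5, 151.3]
tcp_rot: [-3.14, 0.001, 1.507]
ft_force: [0.1, -0.5, 0.4]
opening: 0.999
grip_force: 0.0
```

```bash
python3 - <<'E'
from h import *
print(env.state()['eef_pos'])
snap('scene','s2');snap('top','t2')
b=cv2.imread('pics/s2.png')[60:240,280:460];a=cv2.imread('pics/t2.png')[100:280,90:230]
cv2.imwrite('pics/c2.png',cv2.resize(np.hstack([a,b]),None,fx=2.4,fy=2.4,interpolation=2))
E
```

```text
[600.22613372 188.46834904 151.34473668]
```

View pics/c2.png

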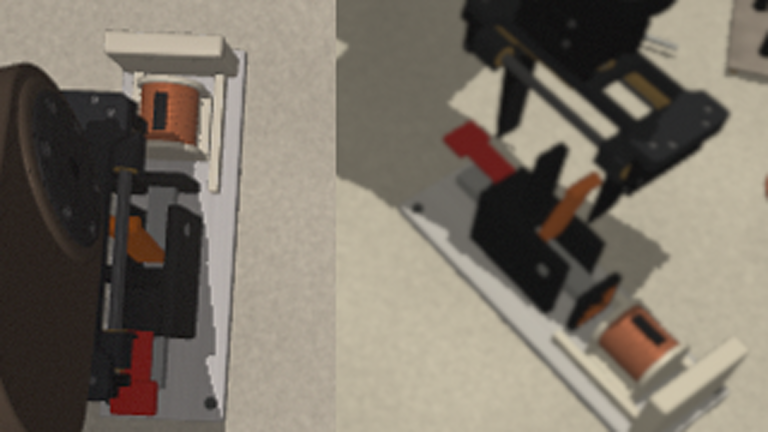

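The scene view shows the fingers straddling the grip (crop 550,160) and trigger (590,190), with clear gaps on both sides. I'll descend and squeeze.

Request:
{"fn": "drive_tool", "kwargs": {
  "deltas": "0 .03 -.16 0;0 0 0 0;0 0 0 0"
}}

```text
t: 2.87
eef_pos: [600.5, 192.4, 136.7]
tcp_rot: [3.141, -0.0, 1.508]
ft_force: [-0.0, 0.6, -0.1]
opening: 1.001
grip_force: 0.0
```

Request:
{"fn": "drive_tool", "kwargs": {
  "deltas": "0 0 0 0;0 0 0 0;0 0 0 0;0 0 0 0;0 0 0 0;0 0 0 0;0 0 0 0;0 0 0 0;0 0 0 0;0 0 0 0",
  "gripper": 1
}}

```text
t: 3.7
eef_pos: [603.7, 192.6, 137.6]
tcp_rot: [3.133, -0.001, 1.508]
ft_force: [12.6, -2.4, 9.9]
opening: 0.359
grip_force: 6.1
```

Request:
{"fn": "drive_tool", "kwargs": {
  "deltas": "0 0 0 0;0 0 0 0;0 0 0 0;0 0 0 0;0 0 0 0"
}}

```text
t: 4.12
eef_pos: [602.1, 192.7, 137.5]
tcp_rot: [3.137, -0.001, 1.508]
ft_force: [4.4, -0.9, 11.4]
opening: 0.319
grip_force: 30.0
```

Opening is 30 mm, so the trigger is fully squeezed. Repeating, shifted 1 mm forward.

Request:
{"fn": "drive_tool", "kwargs": {
  "deltas": ".01 0 0 0;0 0 0 0;0 0 0 0;0 0 0 0;0 0 0 0;0 0 0 0;0 0 0 0",
  "gripper": 0.1
}}

```text
t: 4.7
eef_pos: [600.6, 192.6, 135.2]
tcp_rot: [-3.14, 0.001, 1.508]
ft_force: [-1.1, 0.4, 0.0]
opening: 0.756
grip_force: 0.0
```

Request:
{"fn": "drive_tool", "kwargs": {
  "deltas": "0 0 0 0;0 0 0 0;0 0 0 0;0 0 0 0;0 0 0 0;0 0 0 0;0 0 0 0;0 0 0 0;0 0 0 0;0 0 0 0",
  "gripper": 1
}}

```text
t: 5.53
eef_pos: [602.2, 192.7, 137.1]
tcp_rot: [3.139, -0.001, 1.508]
ft_force: [0.9, -0.3, 10.6]
opening: 0.317
grip_force: 30.0
```

Request:
{"fn": "drive_tool", "kwargs": {
  "deltas": "0 0 0 0;0 0 0 0;0 0 0 0;0 0 0 0;0 0 0 0"
}}

```text
t: 5.95
eef_pos: [602.1, 192.7, 137.0]
tcp_rot: [3.139, -0.001, 1.508]
ft_force: [0.7, -0.8, 9.7]
opening: 0.317
grip_force: 30.0
```

Request:
{"fn": "drive_tool", "kwargs": {
  "deltas": "0 0 0 0;0 0 0 0;0 0 0 0;0 0 0 0;0 0 0 0;0 0 0 0;0 0 0 0",
  "gripper": 0.1
}}

```text
t: 6.53
eef_pos: [600.6, 192.6, 135.2]
tcp_rot: [-3.14, 0.0, 1.508]
ft_force: [0.3, 0.5, -0.3]
opening: 0.752
grip_force: 0.0
```

Request:
{"fn": "drive_tool", "kwargs": {
  "deltas": "0 0 0 0;0 0 0 0;0 0 0 0;0 0 0 0;0 0 0 0;0 0 0 0;0 0 0 0;0 0 0 0;0 0 0 0;0 0 0 0",
  "gripper": 1
}}

```text
t: 7.37
eef_pos: [602.2, 192.7, 137.1]
tcp_rot: [3.139, -0.001, 1.508]
ft_force: [0.5, -0.8, 10.2]
opening: 0.321
grip_force: 30.0
```

Request:
{"fn": "drive_tool", "kwargs": {
  "deltas": "0 0 0 0;0 0 0 0;0 0 0 0;0 0 0 0;0 0 0 0"
}}

```text
t: 7.78
eef_pos: [602.2, 192.7, 137.1]
tcp_rot: [3.139, -0.001, 1.508]
ft_force: [1.5, -0.4, 10.2]
opening: 0.322
grip_force: 30.0
```

Request:
{"fn": "drive_tool", "kwargs": {
  "deltas": "0 0 0 0;0 0 0 0;0 0 0 0;0 0 0 0;0 0 0 0;0 0 0 0;0 0 0 0",
  "gripper": 0.1
}}

```text
t: 8.37
eef_pos: [600.9, 192.6, 135.5]
tcp_rot: [-3.14, 0.0, 1.508]
ft_force: [0.6, 0.1, -0.2]
opening: 0.752
grip_force: 0.0
```

Request:
{"fn": "drive_tool", "kwargs": {
  "deltas": "0 0 0 0;0 0 0 0;0 0 0 0;0 0 0 0;0 0 0 0;0 0 0 0;0 0 0 0;0 0 0 0;0 0 0 0;0 0 0 0",
  "gripper": 1
}}

```text
t: 9.2
eef_pos: [602.2, 192.8, 137.0]
tcp_rot: [3.139, -0.001, 1.508]
ft_force: [0.4, 0.0, 10.0]
opening: 0.321
grip_force: 30.0
```

Request:
{"fn": "drive_tool", "kwargs": {
  "deltas": "0 0 0 0;0 0 0 0;0 0 0 0;0 0 0 0;0 0 0 0"
}}

```text
t: 9.62
eef_pos: [602.1, 192.7, 137.0]
tcp_rot: [3.139, -0.001, 1.508]
ft_force: [0.5, -1.3, 9.7]
opening: 0.32
grip_force: 30.0
```

Request:
{"fn": "drive_tool", "kwargs": {
  "deltas": "0 0 0 0;0 0 0 0;0 0 0 0;0 0 0 0;0 0 0 0;0 0 0 0;0 0 0 0;0 0 0 0",
  "gripper": 0
}}

```text
t: 10.28
eef_pos: [601.2, 192.6, 135.6]
tcp_rot: [-3.141, 0.0, 1.508]
ft_force: [0.6, -0.4, 0.7]
opening: 0.823
grip_force: 0.0
```

```bash
python3 - <<'E'
from h import *
snap('scene','s3');snap('top','t3')
b=cv2.imread('pics/s3.png')[60:240,280:460];a=cv2.imread('pics/t3.png')[100:280,90:230]
cv2.imwrite('pics/c3.png',cv2.resize(np.hstack([a,b]),None,fx=2.4,fy=2.4,interpolation=2))
E
```

```text
(no output)
```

View pics/c3.png

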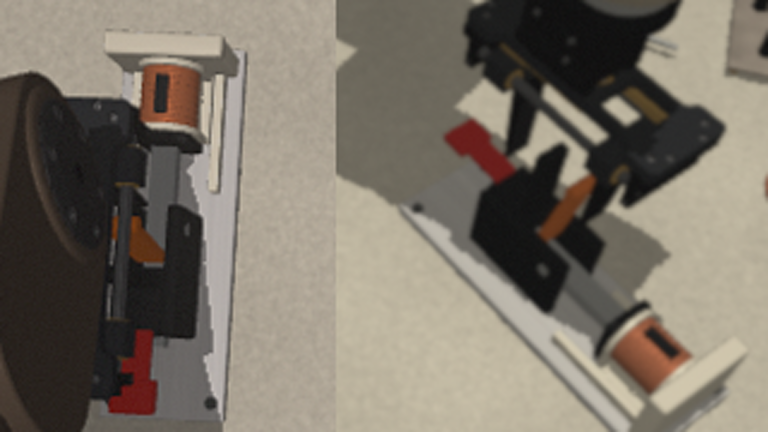

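The coil's front flange now sits at the end stop, the jaw is on the coil, and the trigger is free. Next I lift, close the gripper and turn 90° above the tab.

Request:
{"fn": "drive_tool", "kwargs": {
  "deltas": "0 0 .3 0;0 0 .3 0;0 0 .05 0;-.15 .01 0 -.036;-.15 .01 0 -.036;-.15 .01 0 -.036;-.15 .01 0 -.036;-.15 .01 0 -.036;-.18 0 0 -.036;0 0 0 -.036",
  "gripper": 0
}}

```text
t: 11.22
eef_pos: [505.6, 197.7, 200.6]
tcp_rot: [-3.141, 0.002, 0.711]
ft_force: [0.7, 1.3, 0.2]
opening: 1.002
grip_force: 0.0
```

Request:
{"fn": "drive_tool", "kwargs": {
  "deltas": "0 0 0 -.036;0 0 0 -.036;0 0 0 -.036;0 0 0 -.036;0 0 0 -.036;0 0 0 -.036;0 0 0 -.032;0 0 -.3 0;0 0 0 0;0 0 0 0",
  "gripper": 1
}}

```text
t: 12.05
eef_pos: [507.7, 197.5, 170.0]
tcp_rot: [3.141, 0.003, -0.062]
ft_force: [-0.1, 0.5, -0.3]
opening: 0.354
grip_force: 0.0
```

Request:
{"fn": "drive_tool", "kwargs": {
  "deltas": "0 0 -.2 0;0 0 -.2 0;0 0 -.2 0;0 0 0 0;0 0 0 0;0 0 0 0"
}}

```text
t: 12.55
eef_pos: [509.0, 197.8, 112.1]
tcp_rot: [-3.141, -0.001, -0.063]
ft_force: [0.4, -0.2, 0.4]
opening: 0.008
grip_force: 0.0
```

Request:
{"fn": "drive_tool", "kwargs": {
  "deltas": "0 0 -.05 0;0 0 -.05 0;0 0 -.04 0;0 0 -.03 0;0 0 0 0;0 0 0 0;0 0 0 0;0 0 0 0;0 0 0 0"
}}

```text
t: 13.3
eef_pos: [508.5, 197.8, 95.0]
tcp_rot: [-3.141, -0.001, -0.063]
ft_force: [-6.1, -1.1, 19.5]
opening: 0.005
grip_force: 9.7
```

```bash
python3 - <<'E'
from h import *
snap('scene','s4');snap('top','t4')
b=cv2.imread('pics/s4.png')[60:240,280:460];a=cv2.imread('pics/t4.png')[100:280,90:230]
cv2.imwrite('pics/c4.png',cv2.resize(np.hstack([a,b]),None,fx=2.4,fy=2.4,interpolation=2))
E
```

```text
(no output)
```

View pics/c4.png

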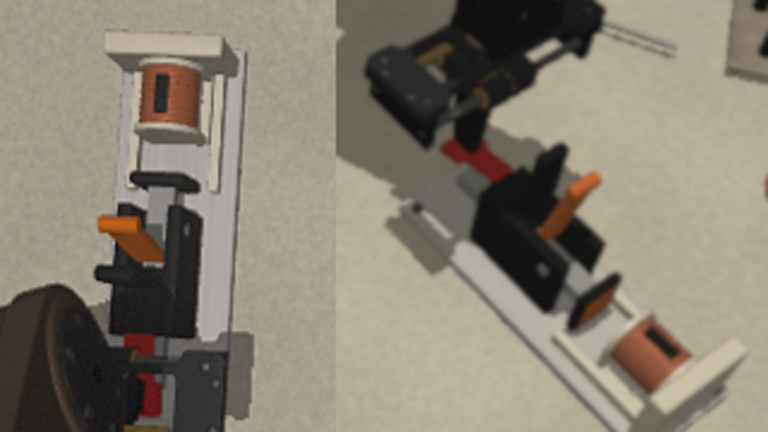

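The jaw is fully back (crop 590,300), the coil is still home at the stop, and the tab is down. Lifting off.

Request:
{"fn": "drive_tool", "kwargs": {
  "deltas": "0 0 .1 0;0 0 .3 0;0 0 .4 0;0 0 .3 0;0 0 0 0;0 0 0 0;0 0 0 0;0 0 0 0"
}}

```text
t: 14.07
eef_pos: [507.9, 197.5, 202.4]
tcp_rot: [3.141, 0.002, -0.063]
ft_force: [-0.4, -0.7, 0.5]
opening: 0.002
grip_force: 0.0
```

```bash
python3 - <<'E'
from h import *
snap('scene','s5');snap('top','t5')
b=cv2.imread('pics/s5.png')[60:240,280:460];a=cv2.imread('pics/t5.png')[100:280,90:230]
cv2.imwrite('pics/c5.png',cv2.resize(np.hstack([a,b]),None,fx=2.4,fy=2.4,interpolation=2))
E
```

```text
(no output)
```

View pics/c5.png

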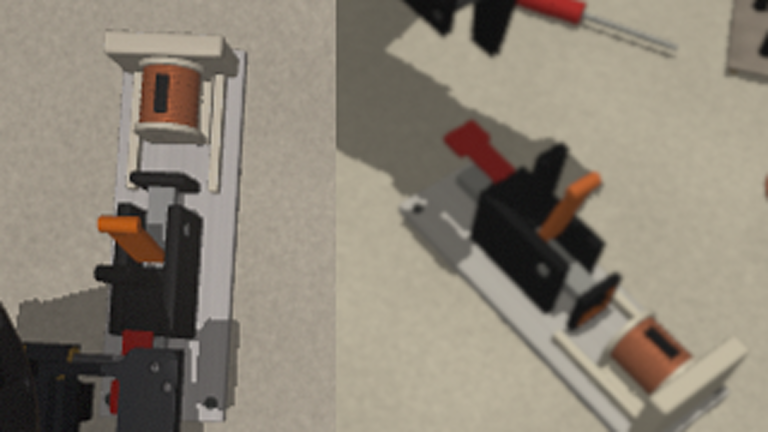

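The tab is up (crop 470,140), the jaw is open, the coil is home, and the robot is clear of everything.

```bash
python3 -c "
from cell import env
print(env.job_done())"
```

```text
the job is handed in; nothing more can be done
None
```

The job is handed in (verdict not shown): the last pictures show the coil home against the end stop, the jaw sprung back, the trigger free and the tab up, and the arm stayed clear of the other clamp throughout.

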